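# Weigh the courgette on the kitchen balance

## Robot

A 6-joint arm with a two-finger parallel gripper is mounted at the origin on a cart in front of the work surface, level with it; the furniture and walls round the work are solid. World frame = base frame: x ahead of the robot, y to its left, z up, the work surface at z = 0. Lengths are in m, angles in rad, forces in N, time in s.
With the tool pointing down it reaches from about 0.35 to 0.975 m from the base axis. Payload 4.9 kg.
Tool frame: the origin (TCP) lies on the front face of the gripper's body, between the roots of the fingers; the fingertips stand ctrl.finger_overhang ahead of it and the grasp point (between the pads) lies 54 mm ahead of it (ctrl.finger_overhang is the distance from the TCP to the fingertips, in m); z points along the fingers, y is the line along which they close (so a half turn about z gives the same grasp; the last joint's range is limited). The gripper opens to 85 mm and grips with 20 to 120 N. Pads are 22 mm wide; open, the fingers measure 114 mm over their backs; the gripper's body (76 mm by 85 mm) begins 54 mm behind the grasp point. The pads swing forward as they close: fully open they stand 13 mm farther back than shut.
Start: joints at [-1.323, 0.053, 1.613, -0, 1.476, -0.119], TCP at [0.224, -0.583, 0.304] pointing down, gripper open.
Joint ranges: [-3.01, 3.01], [-1.01, 2.22], [0.06, 2.58], [-1.02, 4.17], [0.09, 2.62], [-3.14, 3.14]. Speed limits (rad/s): [2.57, 2.57, 3.14, 3.14, 3.14, 3.14].

## Interface

Orientations are given as a rotation vector (axis times angle).
In Python, from station import ctrl, vision gives the robot as it stands. The module is installed in compiled form; this text tells all that it offers.
- The arm moves only by the tool drive_tool, never from a script. Its argument "rows" is a list of rows, each a list of 2 entries, a list of its own where there are three numbers: the shift along the tool's x, y, z in m, then the turn about the tool's z in rad. A call has 1 to 10 rows; each row shifts and turns the commanded pose from where the row before left it, along the tool's axes as they then stand; what a row does not reach is not made up. A row lasts 1/10 s, in which the tool goes at most 50 mm and 8.59 degrees, less where a joint would pass 70% of its speed; a pose out of reach is approached as far as the arm can. A call with a gripper value outside its range is refused whole. "jaw" is the closure, from 0 (fully open) to 1 (shut), set as the call begins (left out, the last holds). The fingers move at their own pace and stop on an object; "grip_force" is the grip in N (left out, the last holds). Time passes only in rows, so rows that do not move let the fingers close. It gives the time, the measured TCP pose, the force, the opening and the grip force at its end, in the units of the state.
- ctrl.get_obs(): the state, without advancing time (a new reading comes with each control period).
- vision.get_image(name): name is "scene" or "top" or "wrist"; returns a dict with "image" (400x640x3 uint8, blue, green, red), "vertical_fov" (degrees; the focal length in pixels is half the picture's height over the tangent of half this angle, whatever the lens; pixels are square), "cx", "cy" (the principal point, pixels), "R" (3x3) and "t" (3): a world point X has camera coordinates R X + t. Camera axes: x right, y down, z forward; pixel columns grow to the right and rows downward; lengths in m; the calibration is good to about 2 mm. A picture is of the moment at which its call begins. There is no depth.
- ctrl.finish_job(): hands the job in; it is judged then, once.
The state is a dict: "t": time; "q": joint angles; "dq": joint speeds; "effort": joint torques, N m; "tool_pos": TCP position; "tool_rot": TCP orientation; "contact_force": force on the tool from outside, world axes, zero at the start; "wrist_torque": the same for the moment, N m; "opening": finger opening in m; "grip_force": force on a finger pad.
Only numpy, scipy, OpenCV 4.12 (cv2) and the standard library are available. Lean on these libraries where they do the work, as an engineer would, in place of code of your own. Each camera call takes 0.05 s, during which the arm holds its last target. There are 200 camera calls.

## Task

Weigh the courgette that lies on the chopping board: lay it lengthwise and flat in the long tray of the kitchen balance, and stand brass weights upright on the round plate until the pointer comes to rest between the two lines on the dial. Put things down gently, so that the beam does not slam. Leave the courgette and the weights that balance it in the pans, any weight you do not need upright on the worktop, and everything else undisturbed.

Things in the scene. Friction and masses are not known exactly. Their poses are not given: they have to be found in the camera images.
- beam (a joint): tilt of the beam, rad: 0 = level, positive = long tray lower, negative = round plate lower; stops at +-0.15. Away from the stops 0.00133 rad per gram of difference between the loads (75 g too much in the tray: +0.10); settles in about 1.5 s. The pointer stands in front of the white dial at the middle; the dial's two lines are at +-0.04 rad (30 g), so a load within 25 g always comes between them.
- goods_pan (a point): centre of the floor of the long tray (left pan), upper side; z up. Sheet steel with round ends; flat floor 238 mm along this frame's x, 148 mm along y; rim 13 mm above the floor. 115 mm above the worktop when level; it stays horizontal but sinks or rises 135 mm x tilt (20 mm at most), also when pressed. Where in it the load lies does not change the reading.
- weight_pan (a point): centre of the floor of the round plate (right pan), upper side; z up, y points to the long tray. Sheet steel, flat floor 126 mm in diameter, rim 10 mm above the floor. 115 mm above the worktop when level; it stays horizontal but sinks or rises 135 mm x tilt (20 mm at most), also when pressed. Where on it a weight stands does not change the reading.
- balance: the kitchen balance: fixed iron base 130 x 300 mm; origin on the worktop under the middle of the beam; y along the beam toward the long tray, x away from the robot. Pan centres at y = +135 mm (tray) and -135 mm (plate). The dial stands upright between the pans, 66 mm wide, up to 207 mm above the worktop, and faces the robot.
- courgette: the courgette on the board, about 200 mm long, 43 to 56 mm thick, mass unknown, 232 to 316 g. Origin: under its middle, on its underside (centre of mass within 5 mm), z up; its long axis is horizontal, at -37 degrees from its x axis (direction 0.80, -0.60). Grip it across its girth at mid-length from above (about 50 mm wide and 45 mm high there). The board is 18 mm thick.
- courgette_middle (a point): the middle of the courgette, at its centre of mass, 25 mm above its underside as it lies; axes as the courgette's. About 25 mm above the floor of the tray when it lies flat in it.
- weight_200: a solid brass weight of 200 g: upright cylinder 30 mm in diameter, 29 mm high, with a round knob 19 mm in diameter on it, 44 mm high in all. Origin: centre of its underside, z up. Gripped from above across the cylinder. The three weights differ only in size and stand freely on the worktop right of the balance, in any order.
- weight_100: a solid brass weight of 100 g: upright cylinder 24 mm in diameter, 22 mm high, with a round knob 16 mm in diameter on it, 36 mm high in all. Origin: centre of its underside, z up. Gripped from above across the cylinder. The three weights differ only in size and stand freely on the worktop right of the balance, in any order.
- weight_50: a solid brass weight of 50 g: upright cylinder 19 mm in diameter, 18 mm high, with a round knob 13 mm in diameter on it, 30 mm high in all. Origin: centre of its underside, z up. Gripped from above across the cylinder. The three weights differ only in size and stand freely on the worktop right of the balance, in any order.
- long_courgette: a bystander: a longer courgette behind the balance, on the worktop, about 235 mm long.
- garlic: a bystander: garlic bulb, 60 mm, on the worktop near the weights.
- lemon: a bystander: lemon, 78 x 55 mm, on the worktop near the weights.
- peeler: a bystander: black vegetable peeler, 170 mm long, lying near the front edge of the worktop.
- timer: a bystander: round kitchen timer, 63 mm, behind the round plate.

How it is judged:
By the outcome, as a careful person would: the job done as asked, in the order asked, and still so for the second after the job is handed in, with the robot touching nothing.
It also fails if it takes over 72 s, if anything falls off the work surface, if the arm or the gripper's body presses on something with over 40 N, if the wrist force passes 120 N, or if a joint passes its speed limit or range.

## Working session

There is one attempt and no reset: what is moved stays moved. The work goes in short steps, Python scripts to look and compute and a tool call to move; the robot and the scene stay as the last step left them, time stands still between calls to the robot, and variables do not carry over. Pictures are saved under pics/ and viewed, at most 11 in all, crops included, and the job is handed in when it is done.

Besides the shell and the picture viewer there is one more tool, called after ">>>" as a command line: name --argument value ..., lists and objects as JSON in quotes. drive_tool: Moves the arm, as the interface text tells. Its arguments: {"type":"object","properties":{"rows":{"type":"array","items":{"type":"array"}},"jaw":{"type":"number"},"grip_force":{"type":"number"}},"required":["rows"]}

```bash
mkdir -p pics
cat > h.py <<'E'
import numpy as np, cv2
from station import ctrl, vision
def cam(n):
    d=vision.get_image(n); f=200/np.tan(np.radians(d["vertical_fov"])/2)
    return d,f
def pix2w(d,f,u,v,z):
    R=np.array(d["R"]);t=np.array(d["t"])
    r=R.T@np.array([(u-d["cx"])/f,(v-d["cy"])/f,1.]);c=-R.T@t
    return c+r*(z-c[2])/r[2]
def w2pix(d,f,X):
    p=np.array(d["R"])@np.array(X)+np.array(d["t"]);return f*p[0]/p[2]+d["cx"],f*p[1]/p[2]+d["cy"]
E
python3 - <<'E'
from h import *
import pickle
for n in ("top","scene"):
    d,f=cam(n); cv2.imwrite(f"pics/{n}0.png",cv2.resize(d["image"],(800,500)))
    pickle.dump((d,f),open(n+".pkl","wb"))
    print(n,f,-np.array(d["R"]).T@d["t"],np.array(d["R"]).round(2).tolist())
o=ctrl.get_obs();print(o,ctrl.finger_overhang)
E
```

```text
top 421.64207054385656 [ 0.3417196  -0.01667667  1.29009286] [[-0.02, -1.0, -0.0], [-0.98, 0.02, -0.18], [0.18, -0.0, -0.98]]
scene 435.3230363466341 [-0.20781635  0.83853576  0.72390221] [[-0.74, -0.68, -0.01], [-0.31, 0.34, -0.89], [0.6, -0.65, -0.46]]
{'t': 0.1, 'q': array([-1.32301021e+00,  5.33423748e-02,  1.61416601e+00, -1.09068570e-05,
        1.47598214e+00, -1.19020350e-01]), 'dq': array([-0.00015217, -0.00268765, -0.00281216,  0.00083015, -0.00017928,
       -0.00028732]), 'effort': array([ 1.38840551e-04, -3.94904959e+01, -3.71362174e+01, -1.87529422e-04,
        3.90138390e-03, -1.27566838e-05]), 'tool_pos': array([ 0.22402871, -0.58301237,  0.3027483 ]), 'tool_rot': array([-3.08704232e+00, -5.72609881e-01,  2.08696563e-04]), 'contact_force': array([ 0.65674413,  0.48833798, -0.35902968]), 'wrist_torque': array([0.0161323 , 0.0209049 , 0.01631583]), 'grip_force': 0.0, 'opening': 0.0853765928893449} 0.0726
```

View pics/top0.png

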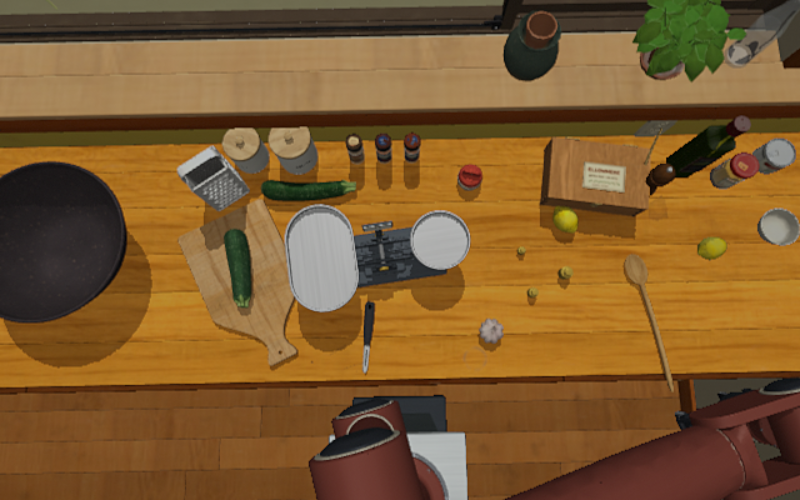

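View pics/scene0.png

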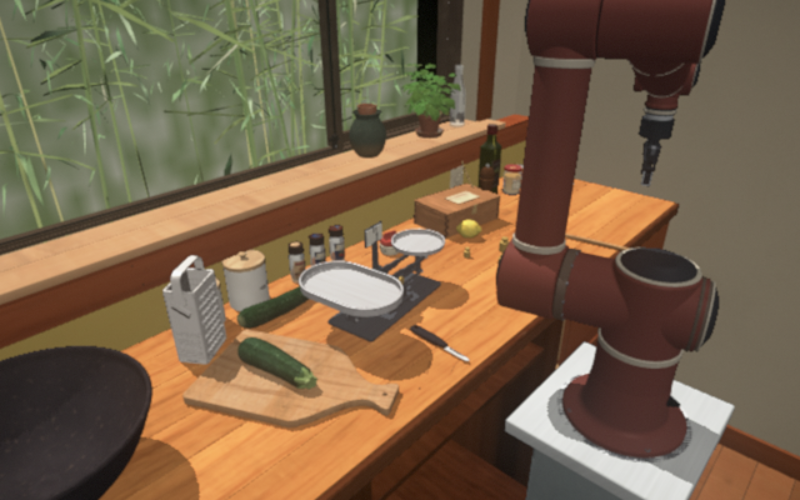

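The top view shows the courgette at about (239,268), the tray at (322,258), the plate at (440,240) and the weights near (521,251), (565,273) and (532,294), on the 800-wide scale. Next I'll enlarge both areas.

Run:
```python
from h import *
import pickle
d,f=pickle.load(open("top.pkl","rb"));im=d["image"]
a=cv2.resize(im[180:250,400:470],(400,400),interpolation=cv2.INTER_CUBIC)
b=cv2.resize(im[155:255,160:260],(400,400),interpolation=cv2.INTER_CUBIC)
c=cv2.resize(im[155:225,260:400],(400,200),interpolation=cv2.INTER_CUBIC)
e=cv2.resize(im[155:255,220:320],(400,400),interpolation=cv2.INTER_CUBIC)
cv2.imwrite("pics/crop1.png",np.vstack([np.hstack([a,b]),np.hstack([c,np.zeros_like(c)])]))
S=lambda u,v,z:pix2w(d,f,u*.8,v*.8,z).round(3)
print("cour",S(239,268,.045),S(234,232,.045),S(243,305,.045))
print("tray ends",S(322,206,.128),S(322,310,.128),S(286,258,.128),S(358,258,.128))
print("plate",S(440,211,.125),S(440,270,.125),S(411,241,.125),S(470,241,.125))
print("w",S(521,251,.02),S(565,273,.03),S(532,294,.025))
print("peeler",S(368,303,.01),S(366,370,.01),"garlic",S(490,330,.03),"base",S(360,285,.0),S(450,275,0))
```

```text
cour [0.546 0.37  0.045] [0.634 0.385 0.045] [0.457 0.357 0.045]
tray ends [0.672 0.16  0.128] [0.435 0.158 0.128] [0.553 0.24  0.128] [0.549 0.078 0.128]
plate [ 0.655 -0.109  0.125] [ 0.519 -0.105  0.125] [ 0.587 -0.041  0.125] [ 0.584 -0.175  0.125]
w [ 0.578 -0.313  0.02 ] [ 0.52  -0.413  0.03 ] [ 0.472 -0.332  0.025]
peeler [0.459 0.064 0.01 ] [0.3  0.07 0.01] garlic [ 0.388 -0.225  0.03 ] base [0.505 0.084 0.   ] [ 0.525 -0.138  0.   ]
```

View pics/crop1.png

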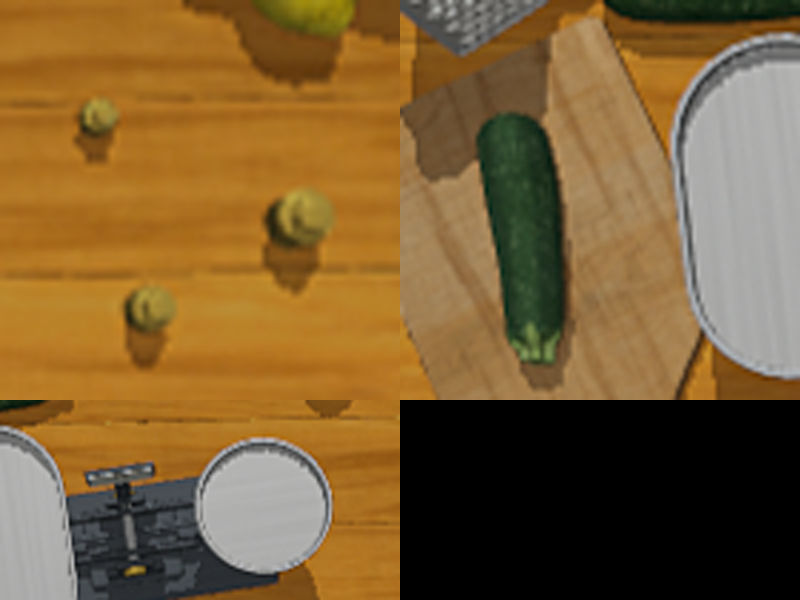

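In the crop, the 50 g weight is at (99,116), the 200 g at (302,216) and the 100 g at (150,308). The courgette axis runs from (512,118) to (537,355), about 9° from world x, and the tray axis is at about 7°. I'll move above the courgette.

>>> drive_tool --rows '[[[0, 0, 0], 0.11], [[0, 0, 0], 0.1], [[0.0107, -0.0202, 0], 0], [[0.0214, -0.0404, 0], 0], [[0.0214, -0.0404, 0], 0], [[0.0214, -0.0404, 0], 0], [[0.0214, -0.0404, 0], 0], [[0.0214, -0.0404, 0], 0], [[0.0214, -0.0404, 0], 0], [[0.0214, -0.0404, 0], 0]]' --jaw 0 --grip_force 25

```text
t: 1.1
tool_pos: [0.3354, -0.2572, 0.3034]
tool_rot: [-3.132, -0.245, 0.0]
contact_force: [0.6, -0.5, 0.3]
opening: 0.0852
grip_force: 0.0
```

>>> drive_tool --rows '[[[0.0214, -0.0404, 0], 0], [[0.0214, -0.0404, 0], 0], [[0.0214, -0.0404, 0], 0], [[0.0214, -0.0404, 0], 0], [[0.0214, -0.0404, 0], 0], [[0.0214, -0.0404, 0], 0], [[0.0214, -0.0404, 0], 0], [[0.0214, -0.0404, 0], 0], [[0.0214, -0.0404, 0.02], 0], [[0.0214, -0.0404, 0.02], 0]]'

```text
t: 2.1
tool_pos: [0.4841, 0.1756, 0.2639]
tool_rot: [-3.132, -0.247, -0.003]
contact_force: [0.5, -0.5, -0.0]
opening: 0.0854
grip_force: 0.0
```

>>> drive_tool --rows '[[[0.0214, -0.0404, 0.0], 0], [[0.0214, -0.0404, 0.0], 0], [[0.0214, -0.0404, 0.0], 0], [[0.0214, -0.0404, 0], 0], [[0.0107, -0.0202, 0], 0], [[0, 0, 0], 0], [[0, 0, 0], 0]]'

```text
t: 2.8
tool_pos: [0.55, 0.368, 0.263]
tool_rot: [3.131, 0.247, -0.002]
contact_force: [-0.9, -0.1, -0.1]
opening: 0.0852
grip_force: 0.0
```

```bash
cat >> h.py <<'E'
def to(X,th=None,o=None):
    from scipy.spatial.transform import Rotation as R
    o=o or ctrl.get_obs();M=R.from_rotvec(o["tool_rot"]).as_matrix()
    a=np.degrees(np.arctan2(M[1,0],M[0,0]));d=M.T@(np.array(X)-o["tool_pos"])
    print("t",round(o["t"],2),"theta",a.round(2),"tool shift",d.round(4))
E
python3 - <<'E'
from h import *
import pickle
d,f=cam("wrist"); pickle.dump((d,f),open("wrist.pkl","wb"))
im=cv2.resize(d["image"],(800,500))
cv2.imwrite("pics/wr1.png",im)
to([.55,.368,.1])
E
```

```text
t 2.85 theta 8.98 tool shift [ 0.0003 -0.0007  0.1632]
```

View pics/wr1.png

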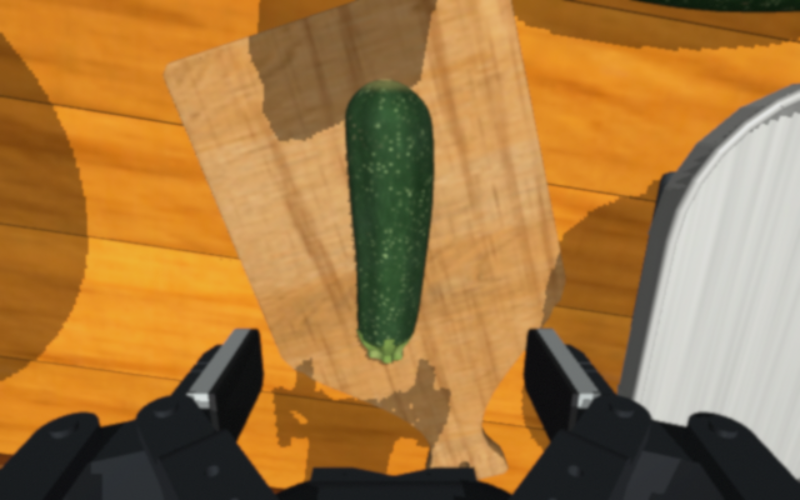

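The wrist view shows the courgette from (390,82) to (386,362), nearly in line with the tool.

Run:
```python
from h import *
import pickle
d,f=pickle.load(open("wrist.pkl","rb"))
S=lambda u,v,z:pix2w(d,f,u*.8,v*.8,z)
a=S(390,82,.045);b=S(386,362,.04)
print(a,b,(a+b)/2,np.linalg.norm(a-b),np.degrees(np.arctan2(*(a-b)[[1,0]])))
for v in (150,225,300):
    l={150:(347,433),225:(353,429),300:(359,418)}[v]
    print(S(l[0],v,.043),S(l[1],v,.043))
m=(a+b)/2; to([m[0],m[1],.098])
```

```text
[0.6402678  0.38467616 0.045     ] [0.44752176 0.35742944 0.04      ] [0.54389478 0.3710528  0.0425    ] 0.19472652330680465 8.046063121550588
[0.59616826 0.40533317 0.043     ] [0.6047344  0.35153863 0.043     ]
[0.54825092 0.39516828 0.043     ] [0.55621347 0.3452016  0.043     ]
[0.49517534 0.38390916 0.043     ] [0.50169486 0.34303161 0.043     ]
t 2.85 theta 8.98 tool shift [-0.0053 -0.0047  0.1652]
```

>>> drive_tool --rows '[[[-0.005, -0.003, 0.02], 0.01], [[0, 0, 0.04], 0], [[0, 0, 0.04], 0], [[0, 0, 0.04], 0], [[0, 0, 0.025], 0], [[0, 0, 0], 0]]'

```text
t: 3.45
tool_pos: [0.5419, 0.3673, 0.0937]
tool_rot: [3.129, 0.228, -0.014]
contact_force: [-0.8, -1.0, -0.7]
opening: 0.0853
grip_force: 0.0
```

>>> drive_tool --rows '[[[0, 0, 0], 0], [[0, 0, 0], 0], [[0, 0, 0], 0], [[0, 0, 0], 0], [[0, 0, 0], 0], [[0, 0, 0], 0], [[0, 0, 0], 0], [[0, 0, 0], 0]]' --jaw 1 --grip_force 30

```text
t: 4.25
tool_pos: [0.5466, 0.3706, 0.1023]
tool_rot: [-3.132, -0.23, -0.007]
contact_force: [-0.4, -2.0, 6.8]
opening: 0.0498
grip_force: 30.9
```

>>> drive_tool --rows '[[[0, 0, -0.01], 0], [[0, 0, -0.02], 0], [[0, 0, -0.04], 0], [[0, 0, -0.04], 0], [[-0.002, 0.02, -0.03], 0.02], [[-0.004, 0.035, 0], 0], [[-0.005, 0.045, 0], 0], [[-0.005, 0.045, 0], 0], [[-0.004, 0.04, 0], 0], [[-0.003, 0.025, 0], 0]]'

```text
t: 5.25
tool_pos: [0.5486, 0.1566, 0.2392]
tool_rot: [3.135, 0.197, 0.0]
contact_force: [0.6, 0.7, -2.6]
opening: 0.0496
grip_force: 32.2
```

>>> drive_tool --rows '[[[0, 0, 0], 0], [[0, 0, 0], 0], [[0, 0, 0], 0]]'

```text
t: 5.55
tool_pos: [0.549, 0.1598, 0.2391]
tool_rot: [-3.135, -0.2, -0.0]
contact_force: [0.3, 0.3, -2.8]
opening: 0.0495
grip_force: 32.2
```

Run:
```python
from h import *
import pickle
out=[]
for n in ("top","wrist"):
    d,f=cam(n); pickle.dump((d,f),open(n+"2.pkl","wb"))
    out.append(d["image"])
c=out[0][130:270,160:400]
s=cv2.resize(cam("scene")[0]["image"][190:290,220:380],(400,250))
out=[cv2.resize(c,(400,250)),cv2.resize(out[1],(400,250))]
cv2.imwrite("pics/p2.png",np.vstack([np.hstack(out),np.hstack([s,s*0])]))
o=ctrl.get_obs();print(o["tool_pos"],o["opening"],o["contact_force"]); to([.5535,.159,.2])
```

```text
[0.54897714 0.15997283 0.23890025] 0.04976367905831073 [-1.03580284  0.22136082 -3.17235206]
t 5.7 theta 7.35 tool shift [0.0044 0.0016 0.0389]
```

View pics/p2.png

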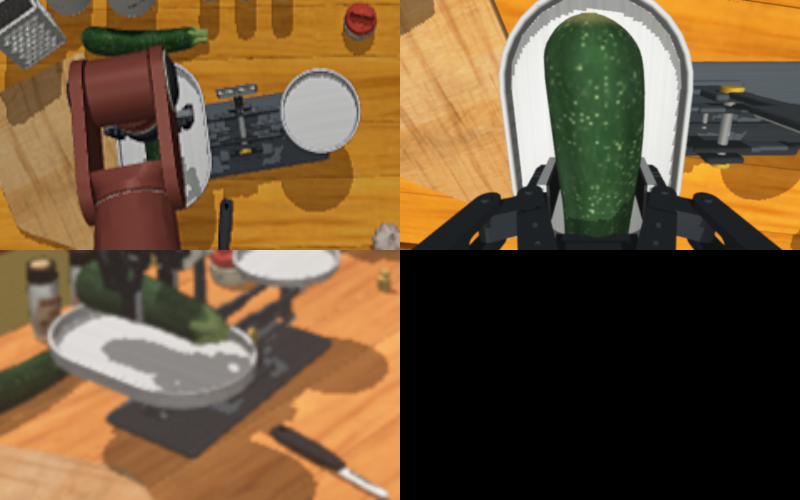

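The courgette is held level and centred over the tray: in the wrist inset it lies midway between the rims at about x 510 and 690. I'll lower it gently.

>>> drive_tool --rows '[[[0.004, 0.001, 0.01], 0], [[0, 0, 0.012], 0], [[0, 0, 0.008], 0], [[0, 0, 0.004], 0], [[0, 0, 0.003], 0], [[0, 0, 0.003], 0], [[0, 0, 0.003], 0], [[0, 0, 0.003], 0], [[0, 0, 0.003], 0], [[0, 0, 0.003], 0]]'

```text
t: 6.7
tool_pos: [0.5535, 0.1584, 0.187]
tool_rot: [3.135, 0.199, 0.001]
contact_force: [-0.3, -1.0, -2.6]
opening: 0.0498
grip_force: 32.3
```

>>> drive_tool --rows '[[[0, 0, 0.003], 0], [[0, 0, 0.002], 0], [[0, 0, 0.002], 0], [[0, 0, 0.001], 0], [[0, 0, 0], 0]]'

```text
t: 7.2
tool_pos: [0.5532, 0.1585, 0.1792]
tool_rot: [3.135, 0.199, -0.0]
contact_force: [-1.6, -1.6, -0.0]
opening: 0.0499
grip_force: 32.5
```

>>> drive_tool --rows '[[[0, 0, 0.001], 0], [[0, 0, 0.001], 0], [[0, 0, 0], 0], [[0, 0, 0], 0]]'

```text
t: 7.6
tool_pos: [0.5534, 0.1585, 0.1791]
tool_rot: [3.135, 0.199, -0.0]
contact_force: [-6.9, -2.9, 8.9]
opening: 0.0501
grip_force: 33.3
```

>>> drive_tool --rows '[[[0, 0, -0.001], 0], [[0, 0, 0], 0], [[0, 0, 0], 0], [[0, 0, 0], 0], [[0, 0, 0], 0]]' --jaw 0.2

```text
t: 8.1
tool_pos: [0.5531, 0.1585, 0.1776]
tool_rot: [-3.135, -0.199, 0.001]
contact_force: [0.1, 0.4, 0.3]
opening: 0.0687
grip_force: 0.0
```

>>> drive_tool --rows '[[[0, 0, -0.004], 0], [[0, 0, -0.01], 0], [[0, 0, -0.02], 0], [[0, 0, -0.03], 0], [[0, 0, -0.04], 0], [[0, 0, 0], 0]]'

```text
t: 8.7
tool_pos: [0.556, 0.159, 0.2905]
tool_rot: [-3.134, -0.199, -0.021]
contact_force: [1.0, -0.1, 1.2]
opening: 0.0682
grip_force: 0.0
```

>>> drive_tool --rows '[[[-0.0041, 0.0216, -0.02], 0], [[-0.0082, 0.0432, 0], 0], [[-0.0082, 0.0432, 0], 0], [[-0.0082, 0.0432, 0], 0], [[-0.0082, 0.0432, 0], 0], [[-0.0082, 0.0432, 0], 0], [[-0.0082, 0.0432, 0], 0], [[-0.0082, 0.0432, 0], 0], [[-0.0082, 0.0432, 0], 0], [[-0.0082, 0.0432, 0.02], 0]]' --jaw 0.3

```text
t: 9.7
tool_pos: [0.5288, -0.2611, 0.2859]
tool_rot: [3.131, 0.198, 0.01]
contact_force: [0.3, -0.3, -0.0]
opening: 0.0598
grip_force: 0.0
```

>>> drive_tool --rows '[[[-0.0082, 0.0432, 0.03], 0], [[-0.0082, 0.0432, 0.03], 0], [[-0.0082, 0.0432, 0.02], 0], [[-0.004, 0.0216, 0], 0], [[0, 0, 0], 0], [[0, 0, 0], 0]]'

```text
t: 10.3
tool_pos: [0.5189, -0.4069, 0.2059]
tool_rot: [-3.135, -0.198, -0.001]
contact_force: [-0.8, 0.5, -0.4]
opening: 0.0594
grip_force: 0.0
```

Run:
```python
from h import *
import pickle
d,f=cam("wrist");pickle.dump((d,f),open("wrist3.pkl","wb"))
t,g=cam("top");pickle.dump((t,g),open("top3.pkl","wb"))
a=cv2.resize(d["image"],(640,400))
b=cv2.resize(t["image"][150:270,200:392],(320,200),interpolation=cv2.INTER_CUBIC)
s=cv2.resize(cam("scene")[0]["image"][160:260,230:390],(320,200),interpolation=cv2.INTER_CUBIC)
cv2.imwrite("pics/p3.png",np.vstack([a,np.hstack([b,s])]))
d0,f0=pickle.load(open("top.pkl","rb"))
for n,u,v,z in (("50",417.3,200.3,.02),("200",452.9,217.8,.033),("100",426.3,233.9,.026)):
    X=pix2w(d0,f0,u,v,z);print(n,X,w2pix(d,f,X))
to([.52,-.413,.1])
```

```text
50 [ 0.57984229 -0.31431093  0.02      ] (np.float64(192.42235986953506), np.float64(93.96998981927541))
200 [ 0.52168847 -0.41511644  0.033     ] (np.float64(327.25215827827964), np.float64(197.88519884395592))
100 [ 0.47541261 -0.33363132  0.026     ] (np.float64(211.82352966930455), np.float64(240.24440209894348))
t 10.45 theta 7.34 tool shift [-0.0005  0.0072  0.1064]
```

View pics/p3.png

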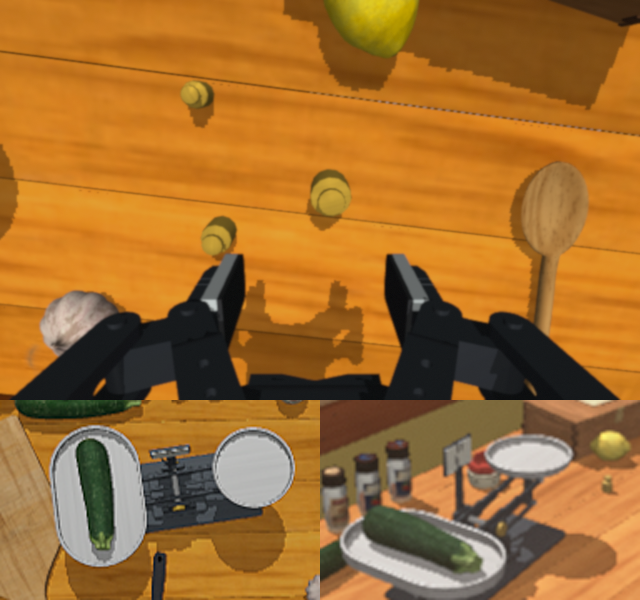

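The courgette lies flat and lengthwise in the tray. In the wrist view the knob tops are at (331,201) for 200, (192,94) for 50 and (215,239) for 100.

Run:
```python
from h import *
import pickle
d,f=pickle.load(open("wrist3.pkl","rb"))
for n,u,v,z in (("50",192,94,.03),("200",331,201,.044),("100",215,239,.036)):
    X=pix2w(d,f,u,v,z);print(n,X.round(4))
    to([X[0],X[1],.0766])
```

```text
50 [ 0.5803 -0.3173  0.03  ]
t 10.45 theta 7.34 tool shift [ 0.0716 -0.08    0.1298]
200 [ 0.5231 -0.4171  0.044 ]
t 10.45 theta 7.34 tool shift [0.0021 0.0117 0.1298]
100 [ 0.4814 -0.3384  0.036 ]
t 10.45 theta 7.34 tool shift [-0.0292 -0.0717  0.1297]
```

>>> drive_tool --rows '[[[0.0015, 0.0105, 0.02], 0], [[0, 0, 0.04], 0], [[0, 0, 0.035], 0], [[0, 0, 0.02], 0], [[0, 0, 0.005], 0], [[0, 0, 0], 0]]'

```text
t: 11.05
tool_pos: [0.5219, -0.416, 0.0854]
tool_rot: [-3.134, -0.201, 0.001]
contact_force: [0.7, -0.2, 1.1]
opening: 0.0601
grip_force: 0.0
```

>>> drive_tool --rows '[[[0, 0, 0], 0], [[0, 0, 0], 0], [[0, 0, 0], 0], [[0, 0, 0], 0], [[0, 0, 0], 0], [[0, 0, 0], 0], [[0, 0, 0], 0]]' --jaw 1 --grip_force 25

```text
t: 11.75
tool_pos: [0.5228, -0.4179, 0.0882]
tool_rot: [3.133, 0.199, 0.004]
contact_force: [-0.3, 0.5, 6.4]
opening: 0.0282
grip_force: 24.9
```

Run:
```python
from h import *
print(ctrl.finger_overhang)
o=ctrl.get_obs();print(o["tool_pos"],o["contact_force"],o["opening"])
d,f=cam("wrist");cv2.imwrite("pics/p4.png",d["image"])
```

```text
0.0726
[ 0.52282019 -0.41792787  0.08815965] [-0.26883354  0.50983272  6.40338985] 0.028196448732977074
```

View pics/p4.png

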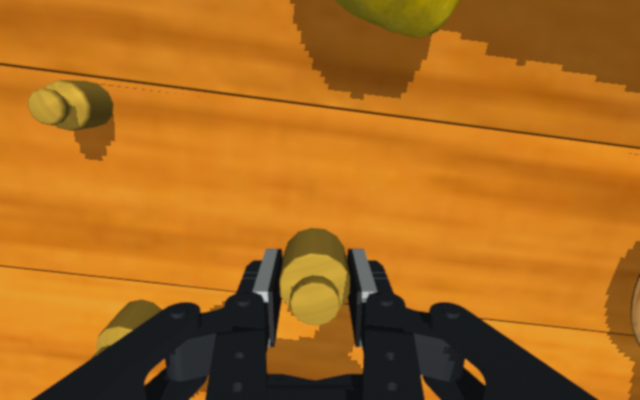

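The weight is held centrally between the pads. Now I'll locate the raised plate.

Run:
```python
from h import *
import pickle
d,f=pickle.load(open("top3.pkl","rb"))
im=d["image"]
X=pix2w(d,f,352.1,191.4,.145);print(X)
g=cv2.cvtColor(im,cv2.COLOR_BGR2HSV);m=((g[...,1]<40)&(g[...,2]>120)).astype(np.uint8);m[:,:320]=0;m[:,385:]=0;m[:150]=0;m[230:]=0
n,l,s,c=cv2.connectedComponentsWithStats(m);i=1+np.argmax(s[1:,4]);print(s[i],c[i],pix2w(d,f,*c[i],.142))
P=pix2w(d,f,*c[i],.142)
to([P[0]+.022,P[1]+.003,.24])
```

```text
[ 0.58510552 -0.10564476  0.145     ]
[ 327  166   50   49 1703] [351.59600705 191.36582501] [ 0.58586804 -0.1044786   0.142     ]
t 11.8 theta 7.26 tool shift [ 0.1247 -0.3027 -0.1524]
```

>>> drive_tool --rows '[[[0, 0, -0.01], 0], [[0, 0, -0.03], 0], [[0, 0, -0.045], 0], [[0, 0, -0.045], 0], [[0.007, -0.018, -0.03], 0], [[0.016, -0.038, -0.012], 0], [[0.016, -0.038, 0], 0], [[0.016, -0.04, 0], 0], [[0.016, -0.04, 0], 0], [[0.016, -0.04, 0], 0]]'

```text
t: 12.8
tool_pos: [0.5807, -0.1919, 0.2575]
tool_rot: [-3.135, -0.198, 0.001]
contact_force: [1.4, 0.3, -1.9]
opening: 0.0283
grip_force: 25.1
```

>>> drive_tool --rows '[[[0.015, -0.038, 0], 0], [[0.013, -0.032, 0], 0], [[0.008, -0.018, 0], 0], [[0, 0, 0.01], 0], [[0, 0, 0.01], 0], [[0, 0, 0.005], 0], [[0, 0, 0], 0]]'

```text
t: 13.5
tool_pos: [0.6044, -0.1027, 0.2304]
tool_rot: [-3.134, -0.197, 0.005]
contact_force: [0.3, -0.3, -1.5]
opening: 0.0281
grip_force: 25.1
```

>>> drive_tool --rows '[[[0, 0, 0.003], 0], [[0, 0, 0.002], 0], [[0, 0, 0.001], 0], [[0, 0, 0.001], 0], [[0, 0, 0.001], 0], [[0, 0, 0.001], 0], [[0, 0, 0.001], 0], [[0, 0, 0.001], 0], [[0, 0, 0], 0], [[0, 0, 0], 0]]'

```text
t: 14.5
tool_pos: [0.6057, -0.102, 0.2219]
tool_rot: [3.135, 0.199, 0.001]
contact_force: [-0.1, -0.3, -0.1]
opening: 0.0281
grip_force: 25.3
```

>>> drive_tool --rows '[[[0, 0, 0.001], 0], [[0, 0, 0.001], 0], [[0, 0, 0], 0], [[0, 0, 0], 0]]'

```text
t: 14.9
tool_pos: [0.6057, -0.102, 0.2196]
tool_rot: [3.135, 0.199, 0.001]
contact_force: [0.6, -2.0, 0.2]
opening: 0.0281
grip_force: 25.3
```

>>> drive_tool --rows '[[[0, 0, 0], 0], [[0, 0, 0], 0], [[0, 0, 0], 0], [[0, 0, 0], 0]]' --jaw 0.5

```text
t: 15.3
tool_pos: [0.6055, -0.1017, 0.2195]
tool_rot: [-3.135, -0.199, 0.0]
contact_force: [0.1, -1.0, -0.3]
opening: 0.0426
grip_force: 0.0
```

>>> drive_tool --rows '[[[0, 0, -0.01], 0], [[0, 0, -0.02], 0], [[0, 0, -0.03], 0], [[-0.03, 0.02, -0.01], 0], [[-0.03, 0.04, 0], 0], [[-0.03, 0.04, 0], 0], [[-0.02, 0.04, 0], 0], [[0, 0.04, 0], 0], [[0, 0.02, 0], 0], [[0, 0, 0], 0]]'

```text
t: 16.3
tool_pos: [0.5217, -0.3162, 0.2901]
tool_rot: [3.135, 0.195, 0.001]
contact_force: [0.2, 0.6, -0.0]
opening: 0.0429
grip_force: 0.0
```

Run:
```python
from h import *
import pickle
t,g=cam("top");d,f=cam("scene");pickle.dump((t,g,d,f),open("p5.pkl","wb"))
a=cv2.resize(d["image"][150:270,230:390],(640,480),interpolation=cv2.INTER_CUBIC)
b=cv2.resize(t["image"][150:250,200:400],(160,80),interpolation=cv2.INTER_CUBIC)
a[:80,480:]=b
cv2.imwrite("pics/p5.png",a)
for y in (.04,-.04): pass
to([.4814,-.3384,.2])
to([.58,-.3157,.2])
```

```text
t 16.4 theta 7.27 tool shift [-0.0434  0.0195  0.0896]
t 16.4 theta 7.27 tool shift [0.0573 0.0095 0.0896]
```

View pics/p5.png

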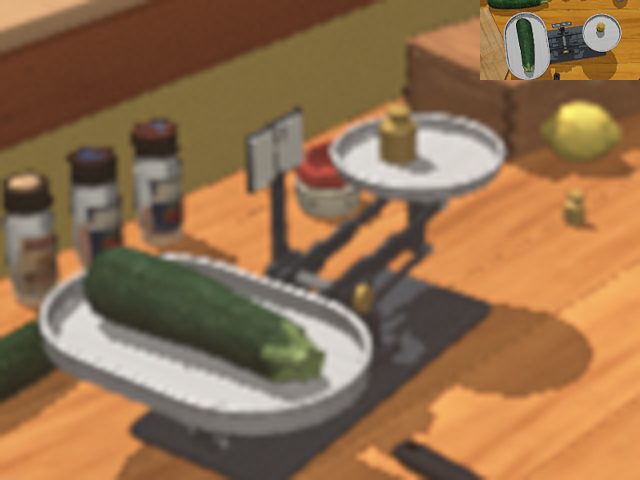

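The 200 stands on the plate, which is still high, and the tray is low. I'll read the tilt from how far the plate and tray rims have shifted against the earlier scene pictures.

Run:
```python
from h import *
import pickle
d0,f=pickle.load(open("scene.pkl","rb"));d1=cam("scene")[0];d5=pickle.load(open("p5.pkl","rb"))[2]
p3=cv2.resize(cv2.imread("pics/p3.png")[400:600,320:640],(160,100),interpolation=cv2.INTER_AREA)
full=d5["image"].copy();full[160:260,230:390]=p3
U=8
up=lambda im:cv2.resize(cv2.cvtColor(im,cv2.COLOR_BGR2GRAY),None,fx=U,fy=U,interpolation=cv2.INTER_CUBIC)
C=np.array([.586,-.106,.115])
for dz in (0,.01,.02): print("pred",dz,w2pix(d0,f,C+[0,0,dz]))
def sh(ref,new,x0,x1,y0,y1):
    T=up(ref)[y0*U:y1*U,x0*U:x1*U];m=12
    W=up(new)[(y0-m)*U:(y1+m)*U,(x0-3)*U:(x1+3)*U]
    r=cv2.matchTemplate(W,T,cv2.TM_CCOEFF_NORMED);_,v,_,p=cv2.minMaxLoc(r);return p[0]/U-3,p[1]/U-m,round(v,3)
for n,im in (("stop",full),("p5",d5["image"]),("now",d1["image"])):
    print(n,"level->",sh(d0["image"],im,338,362,178,204),sh(d0["image"],im,345,362,178,204),"tray",sh(d0["image"],im,236,300,250,262))
```

```text
pred 0 (np.float64(334.61248330124744), np.float64(194.98148310610006))
pred 0.01 (np.float64(334.65221253063885), np.float64(192.13077593617612))
pred 0.02 (np.float64(334.6922103027575), np.float64(189.26079991332716))
stop level-> (-0.625, -5.75, 0.949) (-0.625, -5.75, 0.927) tray (-3.0, 3.625, 0.871)
p5 level-> (-0.25, -4.625, 0.954) (-0.5, -4.75, 0.937) tray (-2.625, 2.75, 0.897)
now level-> (-0.25, -4.625, 0.953) (-0.5, -4.75, 0.937) tray (-2.625, 2.75, 0.897)
```

The plate sits at about 0.8 of its travel, so the tilt is about +0.118. That means roughly 88 g is missing, so I'll add the 100 g weight.

>>> drive_tool --rows '[[[-0.01, 0.004, 0.02], 0], [[-0.02, 0.008, 0.03], 0], [[-0.016, 0.005, 0.03], 0], [[0, 0, 0.01], 0], [[0, 0, 0], 0], [[0, 0, 0], 0]]'

```text
t: 17.05
tool_pos: [0.4796, -0.3364, 0.2011]
tool_rot: [3.134, 0.201, 0.003]
contact_force: [0.1, -0.2, 0.2]
opening: 0.0426
grip_force: 0.0
```

Run:
```python
from h import *
import pickle
d,f=cam("wrist");pickle.dump((d,f),open("w6.pkl","wb"))
u,v=w2pix(d,f,[.4785,-.336,.036]);print(u,v)
x0,y0=int(u)-50,max(0,int(v)-50);print(x0,y0)
cv2.imwrite("pics/p6.png",cv2.resize(d["image"][y0:y0+100,x0:x0+100],(500,500),interpolation=cv2.INTER_CUBIC))
```

```text
314.1922160672718 205.22143789179046
264 155
```

View pics/p6.png

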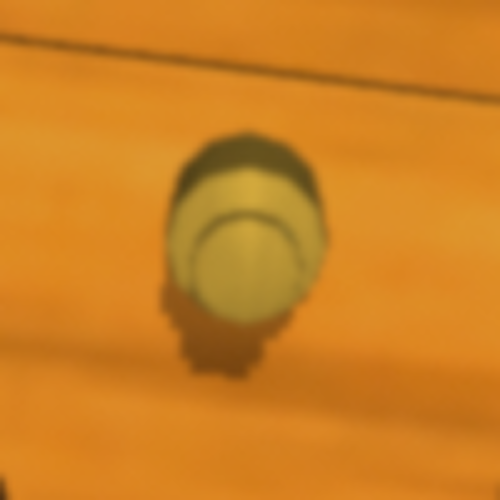

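The crop shows the 100's knob top centred at (247,270) and its cylinder top at about (247,243).

Run:
```python
from h import *
import pickle
d,f=pickle.load(open("w6.pkl","rb"))
for v,z in ((209,.036),(203.6,.022)):
    X=pix2w(d,f,313.4,v,z);print(X);to([X[0],X[1],.086])
```

```text
[ 0.47570496 -0.33580824  0.036     ]
t 17.1 theta 7.34 tool shift [-0.0042 -0.0017  0.1157]
[ 0.4751515  -0.33583782  0.022     ]
t 17.1 theta 7.34 tool shift [-0.0048 -0.0018  0.1157]
```

>>> drive_tool --rows '[[[-0.0045, -0.0015, 0.02], 0], [[0, 0, 0.04], 0], [[0, 0, 0.035], 0], [[0, 0, 0.02], 0], [[0, 0, 0.004], 0], [[0, 0, 0], 0], [[0, 0, 0], 0]]'

```text
t: 17.8
tool_pos: [0.4751, -0.3369, 0.0831]
tool_rot: [3.132, 0.199, 0.005]
contact_force: [0.1, -0.7, 0.6]
opening: 0.0423
grip_force: 0.0
```

>>> drive_tool --rows '[[[0, 0, 0], 0], [[0, 0, 0], 0], [[0, 0, 0], 0], [[0, 0, 0], 0], [[0, 0, 0], 0], [[0, 0, 0], 0]]' --jaw 1

```text
t: 18.4
tool_pos: [0.4747, -0.3368, 0.0828]
tool_rot: [3.133, 0.199, 0.004]
contact_force: [-0.2, 1.4, 5.9]
opening: 0.0221
grip_force: 24.6
```

Run:
```python
from h import *
to([.586-.0225,-.106-.003,.25])
```

```text
t 18.4 theta 7.26 tool shift [ 0.1173 -0.2143 -0.1674]
```

>>> drive_tool --rows '[[[0, 0, -0.01], 0], [[0, 0, -0.03], 0], [[0, 0, -0.045], 0], [[0, 0, -0.045], 0], [[0.007, -0.014, -0.032], 0], [[0.018, -0.032, -0.006], 0], [[0.02, -0.038, 0], 0], [[0.02, -0.038, 0], 0], [[0.02, -0.038, 0], 0], [[0.017, -0.031, 0], 0]]'

```text
t: 19.4
tool_pos: [0.5507, -0.1314, 0.2489]
tool_rot: [-3.135, -0.2, -0.0]
contact_force: [0.1, -0.7, -1.3]
opening: 0.0222
grip_force: 24.8
```

>>> drive_tool --rows '[[[0.011, -0.017, 0], 0], [[0.004, -0.006, 0.004], 0], [[0, 0, 0.01], 0], [[0, 0, 0.008], 0], [[0, 0, 0.005], 0], [[0, 0, 0.002], 0], [[0, 0, 0.001], 0], [[0, 0, 0], 0]]'

```text
t: 20.2
tool_pos: [0.5625, -0.1093, 0.2186]
tool_rot: [3.135, 0.198, 0.0]
contact_force: [0.7, 0.3, -0.8]
opening: 0.0221
grip_force: 24.8
```

Run:
```python
from h import *
to([.586-.0225,-.106-.003,.2])
d,f=cam("wrist");cv2.imwrite("pics/p7.png",d["image"])
```

```text
t 20.2 theta 7.22 tool shift [ 0.001  -0.0002  0.0186]
```

View pics/p7.png

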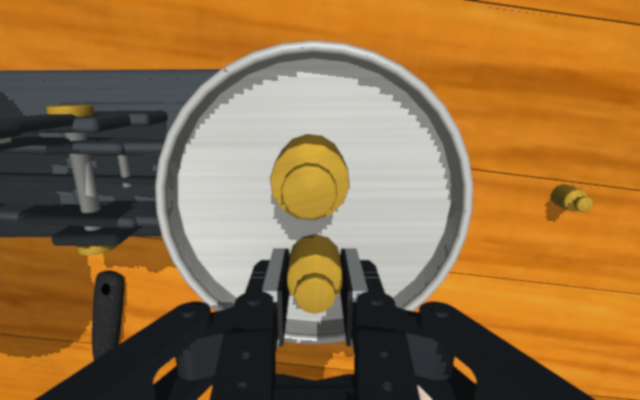

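The 100 is upright over the front half of the plate, clear of the 200 at (310,180). I'll lower it slowly and follow the plate down.

>>> drive_tool --rows '[[[0, 0, 0.002], 0], [[0, 0, 0.001], 0], [[0, 0, 0.001], 0], [[0, 0, 0.001], 0], [[0, 0, 0.0015], 0], [[0, 0, 0.0015], 0], [[0, 0, 0.0015], 0], [[0, 0, 0.0015], 0], [[0, 0, 0.0015], 0], [[0, 0, 0.0015], 0]]'

```text
t: 21.25
tool_pos: [0.5626, -0.1089, 0.2045]
tool_rot: [3.135, 0.199, 0.0]
contact_force: [-0.4, 0.9, -0.8]
opening: 0.0219
grip_force: 24.9
```

>>> drive_tool --rows '[[[0, 0, 0.0015], 0], [[0, 0, 0.0015], 0], [[0, 0, 0.0015], 0], [[0, 0, 0.001], 0], [[0, 0, 0.001], 0], [[0, 0, 0], 0], [[0, 0, 0], 0], [[0, 0, 0], 0]]'

```text
t: 22.05
tool_pos: [0.5625, -0.1088, 0.1981]
tool_rot: [-3.135, -0.199, 0.0]
contact_force: [-0.4, -0.4, -0.3]
opening: 0.0222
grip_force: 24.9
```

>>> drive_tool --rows '[[[0, 0, 0], 0], [[0, 0, 0], 0], [[0, 0, 0], 0], [[0, 0, 0], 0], [[0, 0, 0], 0]]' --jaw 0.55

```text
t: 22.55
tool_pos: [0.5626, -0.1088, 0.1981]
tool_rot: [-3.135, -0.199, 0.0]
contact_force: [0.1, -0.5, -0.7]
opening: 0.0387
grip_force: 0.0
```

>>> drive_tool --rows '[[[0, 0, -0.01], 0], [[0, 0, -0.02], 0], [[0, 0, -0.03], 0], [[0, 0, -0.03], 0], [[-0.01, 0.03, -0.02], 0], [[-0.02, 0.04, 0], 0], [[-0.02, 0.04, 0], 0], [[-0.02, 0.04, 0], 0], [[-0.02, 0.04, 0], 0], [[0, 0.03, 0], 0]]'

```text
t: 23.55
tool_pos: [0.4994, -0.341, 0.3093]
tool_rot: [3.134, 0.195, 0.0]
contact_force: [1.0, -0.3, 0.2]
opening: 0.0383
grip_force: 0.0
```

>>> drive_tool --rows '[[[0, 0, 0], 0], [[0, 0, 0], 0], [[0, 0, 0], 0], [[0, 0, 0], 0], [[0, 0, 0], 0], [[0, 0, 0], 0]]'

```text
t: 24.15
tool_pos: [0.5013, -0.3377, 0.3082]
tool_rot: [3.135, 0.201, 0.0]
contact_force: [0.0, -0.2, 0.3]
opening: 0.0386
grip_force: 0.0
```

Run:
```python
from h import *
import pickle
d0,f=pickle.load(open("scene.pkl","rb"));d,f=cam("scene");t,g=cam("top")
U=8
up=lambda im:cv2.resize(cv2.cvtColor(im,cv2.COLOR_BGR2GRAY),None,fx=U,fy=U,interpolation=cv2.INTER_CUBIC)
def sh(ref,new,x0,x1,y0,y1):
    T=up(ref)[y0*U:y1*U,x0*U:x1*U];m=12
    W=up(new)[(y0-m)*U:(y1+m)*U,(x0-3)*U:(x1+3)*U]
    r=cv2.matchTemplate(W,T,cv2.TM_CCOEFF_NORMED);_,v,_,p=cv2.minMaxLoc(r);return p[0]/U-3,p[1]/U-m,round(v,3)
im=d["image"];print(sh(d0["image"],im,345,362,178,204),sh(d0["image"],im,236,300,250,262))
a=cv2.resize(im[165:265,230:390],(640,400),interpolation=cv2.INTER_CUBIC)
b=cv2.resize(t["image"][150:260,200:480],(509,200),interpolation=cv2.INTER_CUBIC)
k=np.zeros((200,640,3),np.uint8);k[:,:509]=b
cv2.imwrite("pics/p8.png",np.vstack([a,k]));print(ctrl.get_obs()["tool_pos"])
```

```text
(0.125, 0.375, 0.982) (0.25, -0.125, 0.997)
[ 0.50125759 -0.3380316   0.30811786]
```

View pics/p8.png

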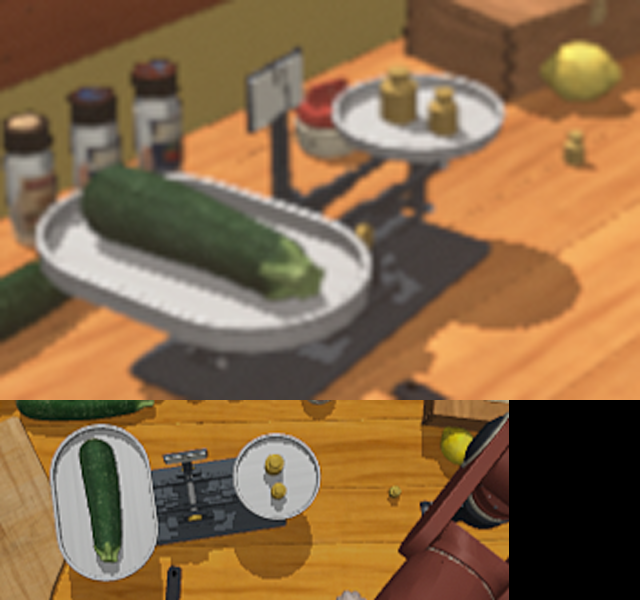

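Both weights stand upright, and the courgette lies flat in the tray. The pan rims are within 0.4 px of level, about 0.01 rad, so the pointer is between the lines. The unused 50 still stands upright on the worktop.

```bash
python3 -c "
from station import ctrl
print(ctrl.finish_job())"
```

```text
the job is handed in; nothing more can be done
None
```

The courgette lies lengthwise in the tray, balanced by the 200 g and 100 g weights to within about 0.01 rad of level (the lines are at ±0.04), the 50 g weight stands unused on the worktop, and the job was handed in at about 24 s.

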